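# Close the tracker and start its test

## Robot

A 6-joint arm with a two-finger parallel gripper is mounted at the origin on the work surface. World frame = base frame: x ahead of the robot, y to its left, z up, the work surface at z = 0. Lengths are in m, angles in rad, forces in N, time in s.
With the tool pointing down it reaches from about 0.3 to 0.875 m from the base axis. Payload 6.4 kg.
Tool frame: the origin (TCP) lies on the centre line of the jaws, within the pads' length; the fingertips stand 8 mm ahead of it and the grasp point (between the pads) lies 11 mm behind it; z points along the fingers, y is the line along which they close (so a half turn about z gives the same grasp; the last joint's range is limited). The gripper opens to 85 mm and grips with 20 to 120 N. Pads are 22 mm wide; open, the fingers measure 114 mm over their backs; the gripper's body (76 mm by 85 mm) begins 54 mm behind the grasp point. The pads swing forward as they close: fully open they stand 13 mm farther back than shut.
Start: joints at [0.978, 0.181, 1.607, -0, 1.354, -0.206], TCP at [0.217, 0.533, 0.239] pointing down, gripper open.
Joint ranges: [-2.99, 2.99], [-0.89, 2.07], [0.3, 2.58], [-1.14, 4.28], [0, 2.63], [-3.12, 3.12]. Speed limits (rad/s): [2.57, 2.57, 3.01, 3.14, 3.14, 3.14].

## Interface

Orientations are given as a unit quaternion [w, x, y, z].
In Python, from bench import ctrl gives the robot as it stands.
- The arm moves only by the shell command python3 -m handwheel 'ROWS' [OPENING]. ROWS is JSON, a list that holds one entry, the list of rows, each a list of 4 numbers: the shift along the tool's x, y, z each as a share of 20 cm, from -1 to 1, then the turn about the tool's z as a share of 1.5 rad, from -1 to 1. In form: [[[x, y, z, twist], ...]]. A call has 1 to 10 rows; each row is the pose to reach, as a shift and turn from the pose commanded when the call began, along the tool's axes at that moment; what a row does not reach only later rows make up. A row lasts 1/8 s, in which the tool goes at most 62.5 mm and 10.7 degrees, less where a joint would pass 70% of its speed; a pose out of reach is approached as far as the arm can. A call with a number of a shift or a turn outside -1 to 1 is refused whole. A call with a gripper value outside its range is refused whole. OPENING is the finger opening in mm, from 0 to 85.4, set as the call begins (- or left out, the last holds). The fingers move at their own pace and stop on an object; the grip force is fixed at half the most. Time passes only in rows, so rows that repeat a pose let the fingers close. It gives the time, the measured TCP pose, the force, the opening and the grip force at its end, in the units of the state.
- ctrl.get_obs(): the state, without advancing time (a new reading comes with each control period).
- ctrl.camera(name): name is "scene" or "side" or "wrist"; returns a dict with "color" (420x560x3 uint8, red, green, blue), "range_z" (420x560 float32, m along the optical axis (not along the pixel's ray), 0 where there is no reading), "K" (3x3 intrinsics, pixels), "distortion" ([k1, k2, p1, p2, k3] as OpenCV has them; the pictures are not rectified), "pose" (4x4, takes a point from camera to world coordinates); the wrist camera has in their place "T_tool_cam" (4x4, takes a point from camera to tool coordinates, whose origin is the TCP and whose axes are the flange's). Camera axes: x right, y down, z forward; pixel columns grow to the right and rows downward; lengths in m; the calibration is good to about 2 mm. A picture is of the moment at which its call begins: read the wrist's pose just before it.
- ctrl.hand_in(): hands the job in; it is judged then, once.
The state is a dict: "time_s": time; "q": joint angles; "dq": joint speeds; "joint_efforts": joint torques, N m; "eef_pos": TCP position; "eef_rot": TCP orientation; "wrist_force": force on the tool from outside, world axes, zero at the start; "torque": the same for the moment, N m; "opening": opening from 0.0 (shut) to 1.0 (fully open); "grasp_force": force on a finger pad.
Only numpy, scipy, OpenCV 4.12 (cv2) and the standard library are available. Lean on these libraries where they do the work, as an engineer would, in place of code of your own. Each camera call takes 0.05 s, during which the arm holds its last target. There are 200 camera calls.

## Task

Close up the little round tracker and start its test: push its raised steel cover straight down until it is fully home, then press the standing end of the rocker on the switch box all the way down so that the power is on, then press the round key on the tester fully down and let it come back up. Keep to that order, do not press the square key or the bar-shaped key, pick nothing up and leave the loose parts on the bench where they lie.

Things in the scene. Friction and masses are not known exactly. Their poses are not given: they have to be found in the camera images.
- nest: White round holder, 80 mm across and 20 mm high, fixed to the bench; it carries the tracker, a black ring 48 mm across whose rim is 30 mm above the bench. Origin: centre of its underside, on the bench.
- cover_top (a point): Centre of the top of the tracker's slightly domed steel cover, a disc 38 mm across in the middle of the black ring. It stands 37 to 39 mm above the bench at the start and 33 mm when fully home, still 3 mm above the ring's rim. Needs about 4 N of downward push, moves straight down and stays where it is left.
- cover (a joint): How far the steel cover has been pushed down, m: 0 to 0.0015 at the start, 0.006 fully home.
- switch_box: Grey box 100 x 64 mm, 34 mm high, fixed to the bench in any heading, with a white V-shaped rocker on top, 62 mm long, 34 mm wide, between cheeks 42 mm above the bench. Origin: centre of its underside. Its x axis points along the rocker to the end that stands up at the start (off). The pivot is the line along y 44 mm above the bench, over the centre; each wing is a flat 31 mm long.
- rocker_raised (a point): Point on top of the rocker's wing that stands up at the start (the wing on the box's +x side), 22 mm from the pivot; about 53 mm above the bench when off, 44 mm when fully on, when that wing lies level. Pushing down here takes about 3 N (more nearer the pivot), and the rocker stays where it is left.
- rocker (a joint): Rocker angle, rad: 0 off, 0.4 fully on (standing wing pressed down level).
- tester: Aluminium box 120 x 240 mm and 45 mm high with a display along its far edge, fixed to the bench. Origin: centre of its underside; its y axis runs along the row of three black keys, whose centres are 70 mm apart. Which key is where in the row varies.
- key_round_top (a point): Centre of the top of the round key (to be pressed), 34 mm in diameter; its top is 57 mm above the bench when up and 51 mm when fully down. Sprung: it starts to yield at 1.5 N, takes 5 N to go fully down, and comes back by itself.
- key_round (a joint): How far the round key is pressed, m: 0 up, 0.006 fully down.
- key_square_top (a point): Centre of the top of the square key, 22 x 22 mm, same height and spring; not to be pressed.
- key_square (a joint): How far the square key is pressed, m: 0 up, 0.006 down.
- key_bar_top (a point): Centre of the top of the bar-shaped key, 40 x 14 mm (long side across the row), same height and spring; not to be pressed.
- key_bar (a joint): How far the bar-shaped key is pressed, m: 0 up, 0.006 down.
- spare_ring: Loose grey plastic ring, 42 mm across, 8 mm high, lying flat. Origin: centre of its underside. To be left alone.
- coin_cell: Loose steel coin cell, 32 mm across, 5 mm thick, lying flat. Origin: centre of its underside. To be left alone.
- flux_jar: Loose small jar with a black lid, 48 mm across, 50 mm high. Origin: centre of its underside. To be left alone.
- driver: Loose screwdriver with a black handle, 130 mm long, lying on the bench along its x axis. To be left alone.
Not all that is in view belongs to the job. What is shaped like the nest but pink or turquoise is not meant.

How it is judged:
On the way, in this order (a step that is already met when the one before it is completed fails the run):
1. the steel cover is pushed home (value of joint cover above 0.0048 m), for 0.1 s.
2. the rocker is pressed over to on (value of joint rocker above 0.33 rad), for 0.1 s.
3. the round key is pressed down (value of joint key_round above 0.0045 m), for 0.05 s.
4. the round key is up again (value of joint key_round below 0.0015 m), for 0.1 s.
At the end, for the whole second after the job is handed in: The cover is pushed down by at least 4.8 of its 6 mm, the rocker is at least 0.33 of 0.4 rad over to on, all three keys are up again (within 1.5 mm), and every loose part is within 20 mm of where it started (value of joint cover above 0.0048 m and value of joint rocker above 0.33 rad and value of joint each of key_round, key_square, key_bar below 0.0015 m and distance of each of spare_ring, coin_cell, flux_jar, driver from where it was at the start of the episode below 0.02 m); the robot touches nothing.
It fails at once if the rocker is switched on before the cover is home (value of joint rocker above 0.2 rad and value of joint cover below 0.0048 m).
It fails at once if the round key is pressed before the power is on (value of joint key_round above 0.003 m and value of joint rocker below 0.33 rad).
It fails at once if the square or the bar-shaped key is pressed (value of joint any of key_square, key_bar above 0.003 m).
It fails at once if a loose part is picked up or pushed away by more than 20 mm (distance of any of spare_ring, coin_cell, flux_jar, driver from where it was at the start of the episode above 0.02 m).
It also fails if it takes over 42 s, if anything falls off the work surface, if the arm or the gripper's body presses on something with over 40 N, if the wrist force passes 120 N, or if a joint passes its speed limit or range.

## Working session

There is one attempt and no reset: what is moved stays moved. The work goes in short steps, Python scripts to look and compute and a shell command to move; the robot and the scene stay as the last step left them, time stands still between calls to the robot, and variables do not carry over. Pictures are saved under pics/ and viewed, at most 10 in all, crops included, and the job is handed in when it is done.

```bash
ls; mkdir -p pics; cat > h.py <<'E'
import numpy as np, cv2, pickle
from bench import ctrl
def snap(n, f):
    o=ctrl.get_obs(); c=ctrl.camera(n); c={k:(np.array(v)) for k,v in c.items()}
    if n=='wrist':
        w,x,y,z=o['eef_rot']; T=np.eye(4)
        from scipy.spatial.transform import Rotation as R
        T[:3,:3]=R.from_quat([x,y,z,w]).as_matrix(); T[:3,3]=o['eef_pos']
        c['pose']=T@c['T_tool_cam']
    pickle.dump(c,open(f'{f}.pkl','wb')); cv2.imwrite(f'pics/{f}.png',c['color'][...,::-1]); return c
def ray(c,uv):
    p=cv2.undistortPoints(np.array(uv,float).reshape(-1,1,2),c['K'],c['distortion']).reshape(-1,2)
    return np.c_[p,np.ones(len(p))]
def onplane(c,uv,z):
    d=ray(c,uv)@c['pose'][:3,:3].T; o=c['pose'][:3,3]
    return o+d*((z-o[2])/d[:,2])[:,None]
def depthpt(c,uv):
    uv=np.array(uv).reshape(-1,2); r=ray(c,uv)*c['range_z'][uv[:,1].astype(int),uv[:,0].astype(int)][:,None]
    return r@c['pose'][:3,:3].T+c['pose'][:3,3]
E
python3 - <<'E'
from h import *
import json
for n in ('scene','side','wrist'): 
    c=snap(n,n+'0'); print(n,c['pose'].round(3).tolist())
o=ctrl.get_obs();print(o['eef_pos'],o['eef_rot'],o['opening'],o['time_s'])
E
```

```text
pics
scene [[0.562, 0.592, -0.577, 1.021], [0.827, -0.42, 0.375, -0.35], [-0.021, -0.688, -0.725, 0.777], [0.0, 0.0, 0.0, 1.0]]
side [[0.787, -0.42, 0.452, -0.152], [-0.617, -0.55, 0.563, -0.732], [0.012, -0.722, -0.692, 0.987], [0.0, 0.0, 0.0, 1.0]]
wrist [[0.376, 0.876, 0.301, 0.14], [0.927, -0.355, -0.123, 0.564], [-0.001, 0.325, -0.946, 0.373], [0.0, 0.0, 0.0, 1.0]]
[0.21665135 0.53216713 0.23856299] [-2.77881473e-04  1.92212778e-01  9.81353018e-01 -6.51217852e-04] 0.9999575068263297 0.15
```

View pics/scene0.png

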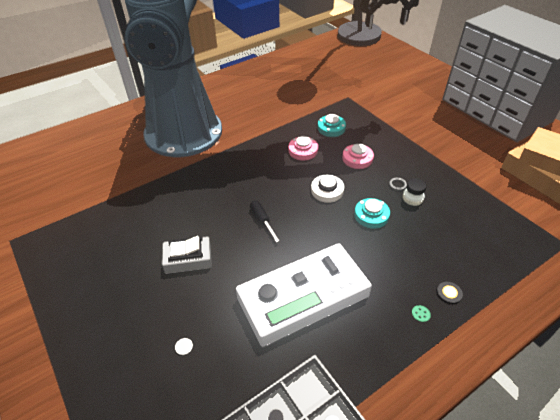

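View pics/side0.png

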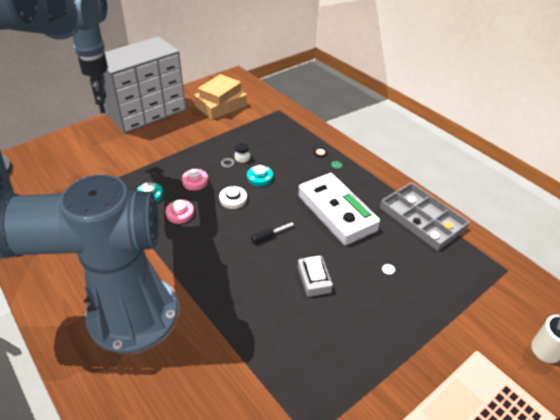

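The scene view shows the white nest at (327,188), with pink decoys at (303,148) and (358,156) and turquoise ones at (331,125) and (373,211). The switch box is at (187,254). On the tester, the round key is at (268,293), the square at (300,279) and the bar at (330,265). In the side view the nest is at (233,197), the box at (315,275) and the round key at (349,217). Only the white nest fits the description, so I'll confirm it in an enlarged crop and measure.

```bash
python3 - <<'E'
from h import *
s=pickle.load(open('scene0.pkl','rb'));d=pickle.load(open('side0.pkl','rb'))
def crop(c,x,y,r=34): return cv2.resize(c['color'][y-r:y+r,x-r:x+r,::-1],(260,260),interpolation=cv2.INTER_CUBIC)
im=np.vstack([np.hstack([crop(s,327,188),crop(s,187,252),crop(s,290,282,45)]),np.hstack([crop(d,233,197,26),crop(d,315,275),crop(d,337,205,45)])])
cv2.imwrite('pics/crops.png',im)
for n,c,uv in(('scene',s,[(327,184),(268,292),(300,278),(330,264),(187,247)]),('side',d,[(233,194),(349,217),(334,202),(321,188),(316,268)])):
    print(n,depthpt(c,uv).round(4).tolist())
    print(onplane(c,uv,.057).round(4).tolist())
E
```

```text
scene [[0.4392, 0.1738, 0.0343], [0.6233, -0.1178, 0.0569], [0.6306, -0.0481, 0.0532], [0.6399, 0.0188, 0.0567], [0.4269, -0.1928, 0.0448]]
[[0.457, 0.1577, 0.057], [0.6233, -0.1179, 0.057], [0.6326, -0.0497, 0.057], [0.64, 0.0187, 0.057], [0.4368, -0.1954, 0.057]]
side [[0.4222, 0.1702, 0.0356], [0.611, -0.1218, 0.0555], [0.6208, -0.051, 0.0547], [0.6298, 0.0146, 0.0575], [0.424, -0.195, 0.0435]]
[[0.4093, 0.15, 0.057], [0.6098, -0.1228, 0.057], [0.6189, -0.0527, 0.057], [0.6303, 0.0151, 0.057], [0.4157, -0.2027, 0.057]]
```

View pics/crops.png

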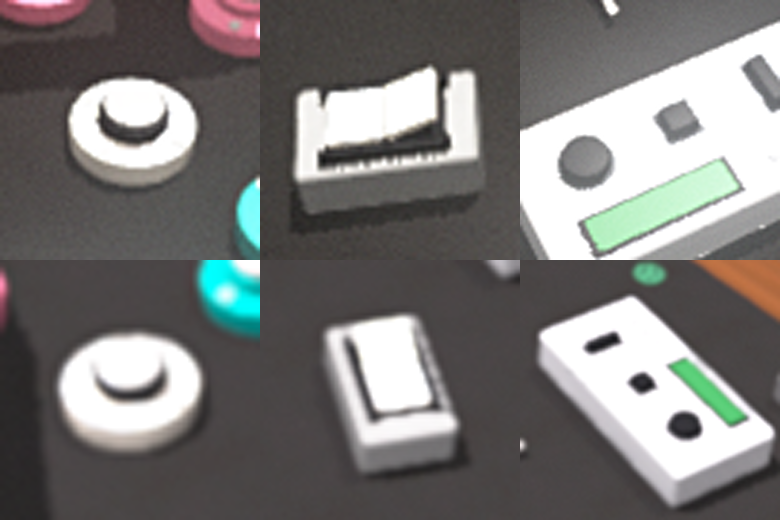

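The crop confirms that the white nest at (327,188), with its black ring and steel cover, is the one meant, and that round, square and bar keys run left to right in the scene view. The rocker's raised end is on the right in the scene view. I'm moving above the nest with the fingers shut.

```bash
python3 -m handwheel '[[[-1,-0.76,0,0],[-1,-0.76,0,0],[-1,-0.76,0,0],[-1,-0.76,0,0],[-1,-0.76,0,0]]]' 0; python3 -m handwheel '[[[-0.67,-0.5,0,0],[-0.67,-0.5,0,0],[-0.67,-0.5,0,0],[-0.67,-0.5,0,0]]]'
python3 - <<'E'
from h import *
c=snap('wrist','w1'); o=ctrl.get_obs(); print(o['eef_pos'],o['eef_rot'],o['q'],o['wrist_force'])
E
```

```text
time_s: 0.78
eef_pos: [0.3468, 0.3131, 0.2392]
eef_rot: [0.0, 0.195, 0.981, -0.0]
wrist_force: [-0.4, 0.5, -0.6]
opening: -0.001
grasp_force: 0.0
time_s: 1.27
eef_pos: [0.4321, 0.1719, 0.2392]
eef_rot: [-0.0, 0.194, 0.981, -0.0]
wrist_force: [-0.3, 0.4, -0.9]
opening: -0.0
grasp_force: 0.0
[0.4312781  0.17308128 0.2390554 ] [-4.10595045e-04  1.93147033e-01  9.81169725e-01  1.61531944e-04] [ 1.24968523e-01 -7.25920476e-02  1.87327983e+00  5.79694765e-04
  1.34158316e+00 -1.05722253e+00] [1.4989272  0.10484956 0.31546719]
```

View pics/w1.png

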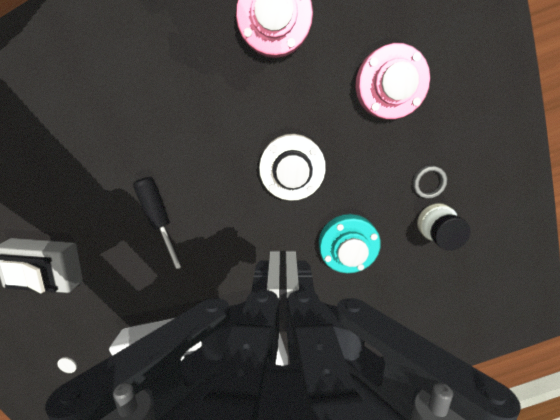

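The wrist view shows the white nest at (292,167) with the cover at (293,172), the turquoise decoy at (350,245), the driver at (155,205) and the switch box at (35,267). Next I'll measure the cover, rocker and round key by masks.

```bash
python3 - <<'E'
from h import *
def blob(c,uv,lo,hi,win=30,sat=60):
    h=cv2.cvtColor(c['color'],cv2.COLOR_RGB2HSV); m=((h[...,2]>=lo)&(h[...,2]<=hi)&(h[...,1]<sat)).astype(np.uint8)
    w=np.zeros_like(m); w[max(0,uv[1]-win):uv[1]+win,max(0,uv[0]-win):uv[0]+win]=1; m&=w
    _,l,st,ce=cv2.connectedComponentsWithStats(m); k=l[uv[1],uv[0]]
    cs,_=cv2.findContours((l==k).astype(np.uint8),cv2.RETR_EXTERNAL,cv2.CHAIN_APPROX_NONE)
    return st[k].tolist(),cs[0][:,0,:]
L={n:pickle.load(open(n+'.pkl','rb')) for n in('w1','scene0','side0')}
for n,uv,win in(('w1',(293,172),60),('scene0',(328,180),20),('side0',(233,192),20)):
  for lo in (120,150,180):
    st,ct=blob(L[n],uv,lo,255,win); e=cv2.minEnclosingCircle(ct); f=cv2.fitEllipse(ct) if len(ct)>5 else None
    print(n,lo,st,e, f, onplane(L[n],[f[0]],.036).round(4)[0])
for n,uv in(('scene0',(268,293)),('side0',(349,217))):
  for hi in(60,90,120):
    st,ct=blob(L[n],uv,0,hi,25,256); f=cv2.fitEllipse(ct); print('key',n,hi,st,f,onplane(L[n],[f[0]],.056).round(4)[0])
# height maps of nest and box
for n in('scene0','side0','w1'):
    c=L[n]; v,u=np.mgrid[0:420,0:560]; P=depthpt(c,np.c_[u.ravel(),v.ravel()])
    ok=c['range_z'].ravel()>0
    a=ok&(np.hypot(P[:,0]-.432,P[:,1]-.172)<.035)&(P[:,2]>.0315)&(P[:,2]<.05); print(n,'cover',a.sum(),(P[a].max(0)+P[a].min(0))[:2]/2,P[a].mean(0),P[a].max(0)-P[a].min(0))
    a=ok&(np.hypot(P[:,0]-.425,P[:,1]+.194)<.08)&(P[:,2]>.025)&(P[:,2]<.08); 
    if a.sum()>50: print('box',a.sum(),cv2.minAreaRect(P[a][:,:2].astype(np.float32)*1000)); 
    b=a&(P[:,2]>.05)&(P[:,2]<.065)
    if b.sum()>3: print('raised',b.sum(),P[b].mean(0),P[a][:,2].max())
    k=ok&(np.hypot(P[:,0]-.617,P[:,1]+.12)<.028)&(P[:,2]>.051)&(P[:,2]<.07); 
    if k.sum()>3: print('key',k.sum(),P[k].mean(0),(P[k].max(0)+P[k].min(0))/2)
E
```

```text
w1 120 [259, 134, 67, 67, 3165] ((292.0, 167.0), 33.54111862182617) ((292.0728454589844, 166.9750518798828), (65.51622772216797, 66.0932388305664), 34.52954864501953) [0.4253 0.187  0.036 ]
w1 150 [259, 134, 67, 67, 3045] ((291.8860168457031, 166.96746826171875), 33.25265884399414) ((292.0122985839844, 167.002685546875), (65.01557922363281, 65.59834289550781), 28.865985870361328) [0.4254 0.1869 0.036 ]
w1 180 [277, 155, 32, 33, 835] ((292.4137878417969, 171.20689392089844), 16.412044525146484) ((292.5020446777344, 171.18356323242188), (31.454591751098633, 31.981788635253906), 35.079750061035156) [0.4301 0.1857 0.036 ]
scene0 120 [311, 174, 34, 26, 651] ((327.2659606933594, 186.2872314453125), 16.821563720703125) ((327.1466979980469, 187.11810302734375), (25.783912658691406, 34.001792907714844), 92.64766693115234) [0.4492 0.1661 0.036 ]
scene0 150 [311, 174, 34, 26, 585] ((327.43939208984375, 185.5), 16.62849998474121) ((327.60040283203125, 186.66331481933594), (24.487499237060547, 33.03390884399414), 100.20540618896484) [0.4486 0.1679 0.036 ]
scene0 180 [311, 175, 33, 23, 511] ((327.
[... 1975 characters left out ...]
02] [ 0.61783373 -0.117644    0.05534252]
side0 cover 98 [0.42914591 0.1788108 ] [0.42720239 0.17764378 0.03555946] [0.03895592 0.04202707 0.00962866]
box 826 ((418.63543701171875, -195.8104705810547), (104.25672912597656, 65.42840576171875), 63.12406539916992)
raised 84 [ 0.42816988 -0.17654032  0.05362326] 0.06036161382208394
key 88 [ 0.61266832 -0.11780913  0.05578109] [ 0.61474381 -0.12016661  0.05609313]
w1 cover 838 [0.43116676 0.18487568] [0.43040702 0.18522139 0.03658617] [0.03769691 0.03742507 0.00725166]
box 2929 ((421.82940673828125, -191.24403381347656), (98.84378051757812, 65.43122100830078), 62.34194564819336)
raised 256 [ 0.43189898 -0.17039038  0.05271211] 0.05678529554493861
```

The estimates from the three views agree to a few mm:
- **Cover:** (0.430, 0.183)
- **Box:** centre (0.421, -0.194), heading about 63°, so the raised point is about (0.431, -0.175)
- **Round key:** (0.616, -0.119)

Next I'll go down on the cover.

```bash
python3 -m handwheel '[[[0.03,0.05,0.3,0],[0.03,0.05,0.6,0],[0.03,0.05,0.85,0],[0.03,0.05,0.92,0],[0.03,0.05,0.92,0],[0.03,0.05,0.92,0]]]'; python3 -m handwheel '[[[0,0,0.02,0],[0,0,0.035,0],[0,0,0.045,0],[0,0,0.055,0],[0,0,0.065,0],[0,0,0.065,0]]]'
python3 - <<'E'
from h import *
c=snap('wrist','w2'); o=ctrl.get_obs(); print(o['eef_pos'],o['wrist_force'])
E
```

```text
time_s: 2.08
eef_pos: [0.4311, 0.1854, 0.0573]
eef_rot: [0.002, 0.192, 0.981, 0.001]
wrist_force: [0.8, -0.9, 0.5]
opening: 0.002
grasp_force: 0.0
time_s: 2.82
eef_pos: [0.4295, 0.1846, 0.0422]
eef_rot: [0.0, 0.192, 0.981, -0.0]
wrist_force: [-0.7, 0.2, 1.7]
opening: -0.001
grasp_force: 0.7
[0.42946488 0.18463062 0.04223082] [ 1.24465461e-03 -4.06850744e-01  1.86698492e+00]
```

View pics/w2.png

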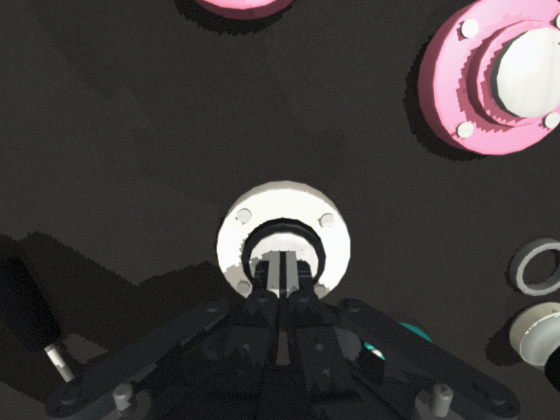

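The wrist view shows the fingertips at (280,262) on the cover, well inside the black ring. I'll carry on down in small steps until the force shows the hard stop.

```bash
python3 -m handwheel '[[[0,0,0.005,0],[0,0,0.01,0],[0,0,0.01,0]]]'|grep -E "eef_pos|force"; python3 -m handwheel '[[[0,0,0.005,0],[0,0,0.005,0]]]'|grep -E "eef_pos|force";
```

```text
eef_pos: [0.4295, 0.1847, 0.0407]
wrist_force: [-2.6, -1.4, 8.7]
grasp_force: 4.2
eef_pos: [0.4296, 0.1847, 0.0404]
wrist_force: [-6.1, -1.9, 17.7]
grasp_force: 9.0
```

The tip stopped at z≈0.0325 with the force rising to 18 N, so the cover is home. I'm lifting and crossing to the rocker.

```bash
python3 -m handwheel '[[[0,0,-0.25,0],[0,0,-0.5,0],[0,0,-0.7,0],[0.35,-0.85,-0.7,0],[0.65,-1,-0.7,0],[0.65,-1,-0.7,0],[0.65,-1,-0.7,0],[0.65,-1,-0.7,0]]]'|grep -E "eef|force"
python3 - <<'E'
from h import *
from scipy.spatial.transform import Rotation as R
o=ctrl.get_obs(); w,x,y,z=o['eef_rot']; M=R.from_quat([x,y,z,w]).as_matrix()
print(o['eef_pos'],o['wrist_force'],((np.array([.431,-.175,.068])-o['eef_pos'])@M/.2).round(3))
c=snap('side','s2'); v,u=np.mgrid[0:420,0:560]; P=depthpt(c,np.c_[u.ravel(),v.ravel()])
a=(np.hypot(P[:,0]-.43,P[:,1]-.18)<.035)&(P[:,2]>.0315)&(P[:,2]<.06); print(a.sum(),np.percentile(P[a][:,2],[50,90]))
E
```

```text
eef_pos: [0.2331, 0.0471, 0.1798]
eef_rot: [0.004, 0.195, 0.981, -0.001]
wrist_force: [0.7, 0.2, 0.4]
grasp_force: 0.0
[0.23314616 0.04706013 0.17975705] [0.72037531 0.17980696 0.43101277] [-1.334 -0.648  0.57 ]
40 [0.03255843 0.03490677]
```

I had the sign of the tool's x wrong, so the arm moved the wrong way, but at a safe height and touching nothing. Correcting now; the fingers' line (68°) already matches the rocker heading (63°).

```bash
python3 -m handwheel '[[[-1,-0.65,0,0],[-1,-0.65,0,0],[-1,-0.65,0,0],[-1,-0.65,0,0],[-1,-0.65,0,0]]]'|grep -E "eef|force"
python3 -m handwheel '[[[-0.33,0,0.2,0],[-0.33,0,0.4,0],[-0.33,0,0.4,0],[-0.33,0,0.4,0]]]'|grep -E "eef|force"
python3 - <<'E'
from h import *
from scipy.spatial.transform import Rotation as R
o=ctrl.get_obs(); w,x,y,z=o['eef_rot']; M=R.from_quat([x,y,z,w]).as_matrix()
print(o['eef_pos'],o['wrist_force'],((np.array([.431,-.175,.068])-o['eef_pos'])@M/.2).round(3))
c=snap('wrist','w3')
E
```

```text
eef_pos: [0.3718, -0.149, 0.177]
eef_rot: [-0.002, 0.193, 0.981, 0.001]
wrist_force: [-0.2, -0.3, -0.5]
grasp_force: 0.0
eef_pos: [0.4309, -0.171, 0.0993]
eef_rot: [-0.001, 0.191, 0.982, 0.0]
wrist_force: [0.8, 0.1, 1.2]
grasp_force: 0.0
[ 0.43090069 -0.17103697  0.0992894 ] [0.75901434 0.07432565 1.16566789] [-0.008 -0.018  0.156]
```

View pics/w3.png

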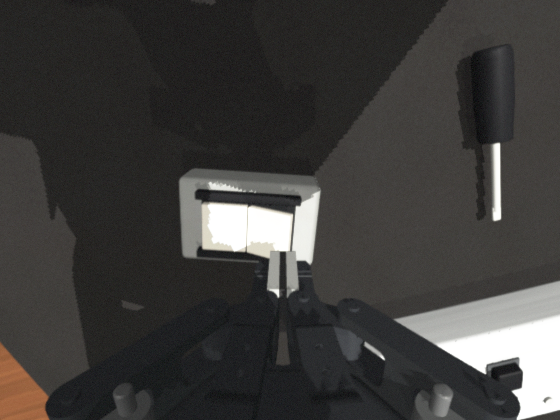

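The wrist view shows the rocker's pivot line at x≈247, and the raised wing spans 248–293 at y≈230. The shut fingertips are at (284,265), above the outer part of that wing. I'll check with the depth data before pressing.

```bash
python3 - <<'E'
from h import *
c=pickle.load(open('w3.pkl','rb')); uv=[(250,225),(260,225),(270,227),(280,229),(290,231),(215,225)]
print(depthpt(c,uv).round(4).tolist()); print(onplane(c,[(281,230),(247,228)],.052).round(4))
E
```

```text
[[0.4198, -0.19, 0.0444], [0.4213, -0.1829, 0.0475], [0.4236, -0.1765, 0.0515], [0.4269, -0.1707, 0.0529], [0.4304, -0.1651, 0.0534], [0.4109, -0.2124, 0.0442]]
[[ 0.4281 -0.1705  0.052 ]
 [ 0.4184 -0.1907  0.052 ]]
```

```bash
python3 -m handwheel '[[[0.005,-0.01,0.1,0],[0.005,-0.01,0.17,0],[0.005,-0.01,0.19,0],[0.005,-0.01,0.21,0],[0.005,-0.01,0.225,0],[0.005,-0.01,0.235,0],[0.005,-0.01,0.235,0]]]'|grep -E "eef_pos|force";python3 -m handwheel '[[[0,0,0.005,0],[0,0,0.01,0],[0,0,0.01,0]]]'|grep -E "eef_pos|force"
```

```text
eef_pos: [0.4293, -0.1739, 0.0523]
wrist_force: [0.7, 0.1, 1.8]
grasp_force: 0.7
eef_pos: [0.4294, -0.174, 0.0519]
wrist_force: [-4.7, 4.2, 21.1]
grasp_force: 10.2
```

The hard stop came at tip z 0.044, so the rocker is on. I'm lifting and crossing to the round key.

```bash
python3 -m handwheel '[[[0,0,-0.2,0],[0,0,-0.4,0],[-0.3,0.2,-0.4,0],[-0.6,0.4,-0.4,0],[-0.76,0.61,-0.4,0],[-0.76,0.61,-0.4,0],[-0.76,0.61,-0.4,0],[-0.76,0.61,-0.4,0]]]'|grep -E "eef|force"
python3 - <<'E'
from h import *
from scipy.spatial.transform import Rotation as R
o=ctrl.get_obs(); w,x,y,z=o['eef_rot']; M=R.from_quat([x,y,z,w]).as_matrix()
print(o['eef_pos'],o['wrist_force'],((np.array([.616,-.119,.066])-o['eef_pos'])@M/.2).round(3))
c=snap('wrist','w4'); v,u=np.mgrid[0:420,0:560]; P=depthpt(c,np.c_[u.ravel(),v.ravel()])
k=(c['range_z'].ravel()>0)&(np.hypot(P[:,0]-.616,P[:,1]+.12)<.03)&(P[:,2]>.051)&(P[:,2]<.065); print(k.sum(),P[k].mean(0),(P[k].max(0)+P[k].min(0))/2,np.ptp(P[k],0))
E
```

```text
eef_pos: [0.6145, -0.1186, 0.1299]
eef_rot: [-0.001, 0.193, 0.981, -0.0]
wrist_force: [-0.8, 0.1, -0.3]
grasp_force: 0.0
[ 0.61453174 -0.11858601  0.12985809] [-0.78454779  0.13063267 -0.27227959] [-0.008  0.001  0.319]
1511 [ 0.61691546 -0.11387209  0.05657951] [ 0.61789247 -0.11411675  0.05507884] [0.03345044 0.0332351  0.00793374]
```

View pics/w4.png

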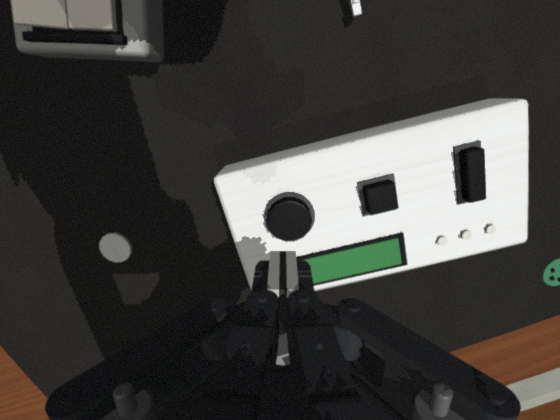

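The wrist view shows the round key at (290,217), under the fingertips, with the square at (380,196) and the bar at (472,175) well clear. Now pressing the round key.

```bash
python3 -m handwheel '[[[-0.01,0.015,0.15,0],[-0.01,0.015,0.27,0],[-0.01,0.015,0.31,0],[-0.01,0.015,0.33,0],[-0.01,0.015,0.345,0],[-0.01,0.015,0.355,0],[-0.01,0.015,0.355,0],[-0.01,0.015,0.355,0]]]'|grep -E "eef_pos|force";python3 -m handwheel '[[[0,0,0.005,0],[0,0,0.01,0],[0,0,0.01,0]]]'|grep -E "eef_pos|force"
```

```text
eef_pos: [0.6194, -0.1165, 0.06]
wrist_force: [-1.7, -2.7, 4.1]
grasp_force: 2.2
eef_pos: [0.6195, -0.1165, 0.0589]
wrist_force: [-4.5, -1.8, 12.6]
grasp_force: 6.7
```

The key is at its stop (tip z 0.051, 12.6 N). I'm lifting off and checking everything before handing in.

```bash
python3 -m handwheel '[[[0,0,-0.15,0],[0,0,-0.4,0],[0,0,-0.7,0],[0,0,-0.8,0],[0,0,-0.8,0],[0,0,-0.8,0]]]'|grep -E "time|eef_pos|force"
python3 - <<'E'
from h import *
a=snap('scene','s9'); b=snap('side','d9')
cv2.imwrite('pics/fin.png',np.hstack([cv2.resize(a['color'][110:310,140:440,::-1],(400,267)),cv2.resize(b['color'][120:320,140:440,::-1],(400,267))]))
for c in(a,b):
    v,u=np.mgrid[0:420,0:560]; P=depthpt(c,np.c_[u.ravel(),v.ravel()])
    for n,x,y,lo in(('cover',.43,.182,.031),('wing',.429,-.174,.035),('key',.617,-.117,.05)):
        k=(np.hypot(P[:,0]-x,P[:,1]-y)<.012)&(P[:,2]>lo)&(P[:,2]<.07); print(n,k.sum(),np.median(P[k][:,2]) if k.any() else None)
E
```

```text
time_s: 10.15
eef_pos: [0.6177, -0.1154, 0.2146]
wrist_force: [-0.7, -0.6, -0.6]
grasp_force: 0.0
cover 25 0.032053634920457985
wing 71 0.04243744086654955
key 101 0.0555446546400119
cover 23 0.03273788896254104
wing 46 0.04477963623059772
key 34 0.05616732776751432
```

View pics/fin.png

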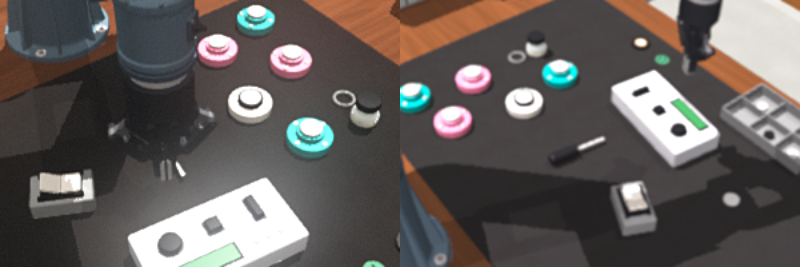

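The picture and depths agree: cover down (z≈0.0325), right-hand rocker wing level (z≈0.044), round key up (z≈0.056), and the loose parts where they were.

```bash
python3 -c "
from bench import ctrl
print(ctrl.hand_in())"
```

```text
the job is handed in; nothing more can be done
None
```

I pushed the cover home, switched the rocker on, then pressed and released the round key, in that order. The job was handed in at about 10 s with no loose part seen to move; the hand-in gave no verdict.

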